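Restock the gravity-feed carton dispenser

ROBOT

A 6-joint arm with a two-finger parallel gripper is mounted at the origin on the work surface. World frame = base frame: x ahead of the robot, y to its left, z up, the work surface at z = 0. Lengths are in m, angles in degrees, forces in N, time in s.
With the tool pointing down it reaches from about 0.375 to 0.9 m from the base axis. Payload 3.1 kg.
Tool frame: the origin (TCP) lies at the very end of the fingers, on their centre line; the grasp point (between the pads) lies 19 mm behind it; x points along the fingers, z is the direction in which the jaws open and shut, and the axes are right-handed (so a half turn about x gives the same grasp; the last joint's range is limited). The gripper opens to 87 mm and grips with 3 to 60 N. Pads are 19 mm wide; open, the fingers measure 117 mm over their backs; the gripper's body (75 mm by 190 mm) begins 51 mm behind the grasp point.
Start: joints at [-78.065, 30.224, 82.088, -0, 67.689, -10.227], TCP at [0.236, -0.579, 0.223] pointing down, gripper open.
Joint ranges: [-176.69, 176.69], [-43.24, 126.21], [12.49, 139.97], [-82, 262], [0, 151.66], [-163.58, 163.58]. Speed limits (degrees/s): [159.86, 159.86, 180, 180, 180, 180].

INTERFACE

Orientations are given as a 3x3 rotation matrix whose columns are the frame's x, y, z axes.
In Python, from station import manip gives the robot as it stands.
- The arm moves only by the tool send_rows, never from a script. Its argument "targets" is text: rows parted by semicolons, each of 4 numbers parted by spaces: the shift along the tool's x, y, z as a fraction of full scale, then the turn about the tool's x as a fraction of full scale. In form: tx ty tz turn; .... A call has 1 to 8 rows; each row is the pose to reach, as a shift and turn from the pose commanded when the call began, along the tool's axes at that moment, turning the shorter way round; what a row does not reach only later rows make up. Full scale, the value 1, is 0.5 m for a shift and 360 degrees for a turn. A row lasts 1/8 s, in which the tool goes at most 62.5 mm and 10.7 degrees, less where a joint would pass 70% of its speed; a pose out of reach is approached as far as the arm can. A call with a number of a shift or a turn outside -1 to 1 is refused whole. A call with a gripper value outside its range is refused whole. "gripper" is the closure in counts, from 0 (fully open) to 255 (shut), set as the call begins (left out, the last holds). The fingers move at their own pace and stop on an object; "grip_force" is the grip in N (left out, the last holds). Time passes only in rows, so rows that repeat a pose let the fingers close. It gives the time, the measured TCP pose, the force and the opening at its end, in the units of the state.
- manip.observe(): the state, without advancing time (a new reading comes with each control period).
- manip.camera(name): name is "scene" or "top"; returns the picture (480x640x3 uint8, red, green, blue); there is no depth.
- manip.camera_params(name): a dict with "intrinsics" (3x3 intrinsics, pixels), "R" (3x3) and "t" (3): a world point X has camera coordinates R X + t. Camera axes: x right, y down, z forward; pixel columns grow to the right and rows downward; lengths in m; the calibration is good to about 2 mm. A picture is of the moment at which its call begins. camera_params takes no time and is no camera call.
- manip.close_job(): hands the job in, once; it reports no verdict.
The state is a dict: "time": time; "joint_pos": joint angles; "dq": joint speeds; "effort": joint torques, N m; "ee_pos": TCP position; "ee_rot": TCP orientation; "wrist_force": force on the tool from outside, world axes, zero at the start; "torque": the same for the moment, N m; "finger_gap": finger opening in m.
Only numpy, scipy, OpenCV 4.12 (cv2) and the standard library are available. Lean on these libraries where they do the work, as an engineer would, in place of code of your own. Each camera call takes 0.05 s, during which the arm holds its last target. There are 200 camera calls.

TASK

Restock the gravity-feed carton dispenser: first swing the lamp on its arm well clear of the dispenser's mouth, then tip the tall cartons that stand on the mat over onto their sides and load them lying flat, one by one, oldest first: the one standing nearest the dispenser is the oldest, the farthest the newest. Never lift a carton while it stands upright, as its tucked-in bottom would give way. When all are in, swing the lamp back over the dispenser's mouth; leave the bin, the bearing and the tape where they are.

Things in the scene. Friction and masses are not known exactly. Their poses are not given: they have to be found in the camera images.
- dispenser: Fixed gravity-feed magazine: two upright aluminium channels face each other along y and guide the ends of cartons lying along y, stacked up to 4 high. Clear space 160 mm (y) x 50 mm (x); floor 12 mm, channels' top 182 mm up. Base plate x -80..110, y -195..105, 6 mm thick. Outlet low in front. Origin: on the bench, middle of the magazine; x from its front (robot side) to its back, z up.
- mouth (a point): Middle of the dispenser's open top, 200 mm up; a flare from 182 to 202 mm opens 10 mm outwards on each side. The channels' lips cover only the outer 28 mm of each end; the middle 104 mm (y) is open to front and back above 42 mm, so fingers on a carton's long sides can go down and open there. A carton let go level inside the channels drops down by itself.
- lamp (a joint): Lamp arm's angle about its upright post, rad: 0 = lamp head exactly over the mouth; grows anticlockwise seen from above, the head passing on the robot's side of the post; stops at -0.3 and 2.1. Friction hinge (0.3 N m), stays where left. Starts near 0; clear of the mouth from about 0.9.
- lamp_knob (a point): Middle of the upright round rubber knob (20 mm diameter, 36 mm high, top 324 mm above the bench) on the middle of the lamp head; this point is 308 mm up, 172 mm from the post's axis. Head: grey disc of 96 mm diameter, underside 262 mm, rim 274 mm up; flat arm 14 mm wide, 274 to 286 mm up, from post to head.
- lamp_hinge (a point): Point on the axis of the lamp's upright post, at the height of point lamp_knob. In the dispenser's frame it is at x 85, y -150 mm. The arm's hub ends 292 mm above the bench.
- mat: Fixed black rubber mat, 250 (x) by 340 (y) by 4 mm, on which the cartons stand in a row along its near (-x) side, so they have room to fall towards its +x side. Origin: centre of its underside on the bench.
- carton1_mid (a point): Centre of the first (nearest the dispenser, oldest) carton of the full row: brown cardboard, 40 x 40 mm square and 150 mm long, about 0.2 kg, all alike, white label with bars on one side. Starts standing upright on the mat; z is its long axis, x and y are square to its sides. Some of the four may be absent (None).
- carton2_mid (a point): Centre of the second carton of the full row: brown cardboard, 40 x 40 mm square and 150 mm long, about 0.2 kg, all alike, white label with bars on one side. Starts standing upright on the mat; z is its long axis, x and y are square to its sides. Some of the four may be absent (None).
- carton3_mid (a point): Centre of the third carton of the full row: brown cardboard, 40 x 40 mm square and 150 mm long, about 0.2 kg, all alike, white label with bars on one side. Starts standing upright on the mat; z is its long axis, x and y are square to its sides. Some of the four may be absent (None).
- carton4_mid (a point): Centre of the fourth (farthest from the dispenser, newest) carton of the full row: brown cardboard, 40 x 40 mm square and 150 mm long, about 0.2 kg, all alike, white label with bars on one side. Starts standing upright on the mat; z is its long axis, x and y are square to its sides. Some of the four may be absent (None).
- bin: Bystander: loose blue open bin, 100 x 150 x 70 mm, origin under its centre. Leave alone.
- bearing: Bystander: loose steel bearing lying flat, 62 mm diameter, 17 mm high, origin under its centre. Leave alone.
- tape: Bystander: loose roll of brown tape lying flat, 100 mm diameter, 48 mm high, origin under its centre. Leave alone.
Not all that is in view belongs to the job. What is shaped like the part that bears carton1_mid but black or yellow is not meant.

How it is judged:
By the outcome, as a careful person would: the job done as asked, in the order asked, and still so for the second after the job is handed in, with the robot touching nothing.
Of carton1, carton2, carton3, carton4 only 3 to 4 are there at a start; the rules pass over those that are not, and their reading is None.
At some moment in a run one of carton1, carton2, carton3, carton4 may be knocked a few centimetres aside while the robot is not near it.
Once in a run the grip may slacken for a moment while it holds something.
It also fails if it takes over 210 s, if anything falls off the work surface, if the arm or the gripper's body presses on something with over 40 N, if the wrist force passes 120 N, or if a joint passes its speed limit or range.

## Working session

There is one attempt and no reset: what is moved stays moved. The work goes in short steps, Python scripts to look and compute and a tool call to move; the robot and the scene stay as the last step left them, time stands still between calls to the robot, and variables do not carry over. Pictures are saved under pics/ and viewed, about 12 in all and at most 16, crops included, and the job is handed in when it is done.

Besides the shell and the picture viewer there is one more tool, called as name(argument=value, ...), one argument or row to a line, values as JSON. send_rows: Moves the arm, as the interface text tells. Its arguments: {"type":"object","properties":{"targets":{"type":"string"},"gripper":{"type":"number"},"grip_force":{"type":"number"}},"required":["targets"]}

```bash
ls; mkdir -p pics; python3 - <<'E'
from station import manip
import cv2,numpy as np
for n in("scene","top"):
    cv2.imwrite(f"pics/{n}0.png",manip.camera(n)[:,:,::-1]); p=manip.camera_params(n); print(n,p)
print(manip.observe())
E
```

```text
pics
scene {'intrinsics': array([[590.3359217 ,   0.        , 322.80025796],
       [  0.        , 590.3359217 , 242.25804043],
       [  0.        ,   0.        ,   1.        ]]), 'R': array([[-0.287383  ,  0.95781236, -0.00254845],
       [ 0.52544612,  0.15542969, -0.8365094 ],
       [-0.80082294, -0.24173766, -0.54794664]]), 't': array([ 0.14666436, -0.12720351,  1.96648104])}
top {'intrinsics': array([[593.52085385,   0.        , 324.64694562],
       [  0.        , 593.52085385, 243.55678267],
       [  0.        ,   0.        ,   1.        ]]), 'R': array([[-0.0286886 , -0.99950226,  0.01312234],
       [-0.99717017,  0.02770413, -0.06988661],
       [ 0.06948828, -0.01509015, -0.99746863]]), 't': array([0.04260444, 0.58233994, 1.49084713])}
{'time': 0.1, 'joint_pos': array([-7.80638888e+01,  3.02724651e+01,  8.21479241e+01,  1.77286269e-03,
        6.76908565e+01, -1.02287310e+01]), 'dq': array([-0.0033717 , -0.11261967, -0.08309906,  0.00311806, -0.01695543,
        0.0561589 ]), 'effort': array([-3.43265920e-04, -4.40985417e+01, -1.77151501e+01,  6.33437256e-02,
        5.34102239e-02, -4.86260478e-05]), 'ee_pos': array([ 0.23567914, -0.57815607,  0.22168832]), 'ee_rot': array([[-3.73556521e-04,  9.26106772e-01,  3.77261325e-01],
       [ 1.90554293e-03,  3.77261325e-01, -9.26104887e-01],
       [-9.99998115e-01,  3.72935129e-04, -1.90566464e-03]]), 'wrist_force': array([-0.14301565, -0.18910582,  0.25391891]), 'torque': array([0.01395878, 0.02584142, 0.00749965]), 'finger_gap': 0.0867652052537904}
```

View pics/scene0.png

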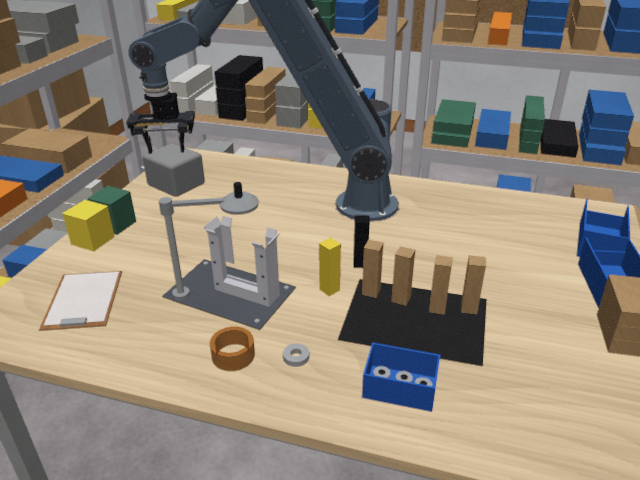

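View pics/top0.png

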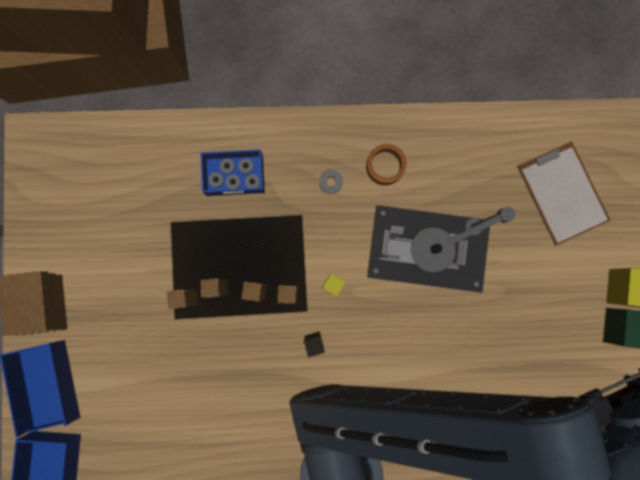

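The scene view shows four brown cartons on the mat, with decoys: yellow at top (334,285) and black at (314,344). The brown candidates are at top (288,294), (254,291), (214,288) and (182,298). The lamp knob is at (436,248), the post at (507,214), and the plate corners are visible.

```bash
cat > h.py <<'E'
from station import manip
import cv2,numpy as np
def ray(n,u,v):
    p=manip.camera_params(n);R,t=p["R"],p["t"]
    return -R.T@t, R.T@np.linalg.solve(p["intrinsics"],[u,v,1.])
def onz(n,u,v,z):
    c,d=ray(n,u,v); return c+d*(z-c[2])/d[2]
def pix(n,X):
    p=manip.camera_params(n); q=p["intrinsics"]@(p["R"]@np.asarray(X)+p["t"]); return q[:2]/q[2]
def crop(n,u0,v0,u1,v1,k,name):
    im=manip.camera(n)[v0:v1,u0:u1,::-1]
    cv2.imwrite("pics/"+name,cv2.resize(im,None,fx=k,fy=k,interpolation=cv2.INTER_CUBIC)); return im
E
python3 - <<'E'
from h import *
a=cv2.imread("pics/top0.png")
c=np.vstack([cv2.resize(a[210:325,160:320],None,fx=5,fy=5)[:, :800],])
cv2.imwrite("pics/c1.png",c)
for u,v in((376,205),(490,218),(483,292),(368,277)): print("plate",onz("top",u,v,.006).round(4))
print("knob",onz("top",436,248,.324)); print("post",onz("top",507,214,.292))
for u,v in((171,222),(301,215),(307,310),(176,319)): print("mat",onz("top",u,v,.004).round(4))
E
```

```text
plate [ 0.6804 -0.1096  0.006 ]
plate [ 0.6387 -0.4036  0.006 ]
plate [ 0.4486 -0.3764  0.006 ]
plate [ 0.4954 -0.0826  0.006 ]
knob [ 0.54677486 -0.19568102  0.324     ]
post [ 0.6159841  -0.35476823  0.292     ]
mat [0.6509 0.4192 0.004 ]
mat [0.66   0.0848 0.004 ]
mat [0.4158 0.0758 0.004 ]
mat [0.4028 0.4092 0.004 ]
```

View pics/c1.png

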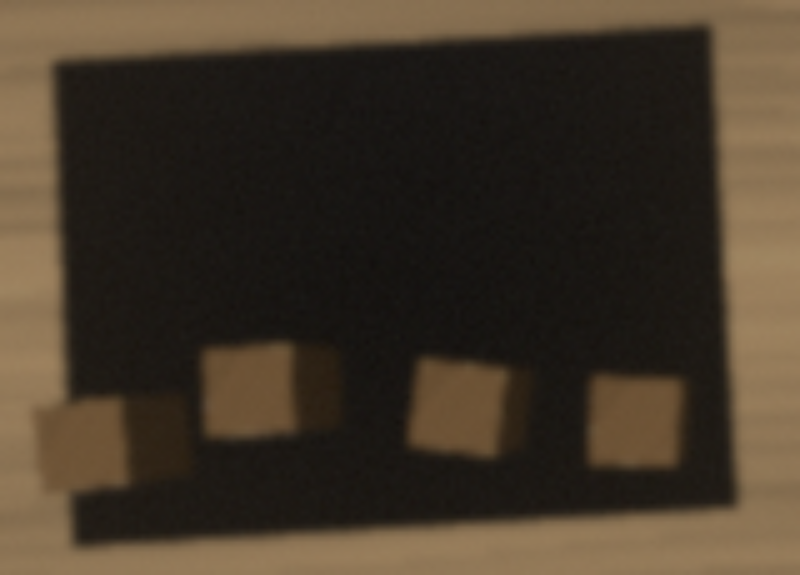

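The crop shows four brown top faces with centres at top pixels (287,294), (251,291), (210,288) and (177,299). These are the right ones, in order from the dispenser outwards.

```bash
cat >> h.py <<'E'
def rows(*W,s=None):
    """waypoints (x,y,z,yaw of tool z deg) -> tx ty tz turn from the present pose"""
    s=s or manip.observe(); p=s["ee_pos"]; R=s["ee_rot"]; psi=np.degrees(np.arctan2(R[1,2],R[0,2]))
    print("now",p.round(4),round(psi,1),"gap",round(s["finger_gap"],4),"t",round(s["time"],1))
    for x,y,z,a in W:
        d=R.T@(np.array([x,y,z])-p)/.5
        print(" ".join(f"{v:.4f}" for v in d), f"{-((a-psi+180)%360-180)/360:.4f}", " n>=%.1f"%max(np.linalg.norm(d)*8,abs((a-psi+180)%360-180)/10.7))
E
python3 - <<'E'
from h import *
a=cv2.imread("pics/top0.png")
hsv=cv2.cvtColor(a,cv2.COLOR_BGR2HSV)
for u,v in((287,294),(251.4,291.4),(209.8,288),(176.6,299)):
    print("carton",onz("top",u,v,.154).round(4))
m=((a[:,:,2]>85)).astype(np.uint8)
for b in((270,280,306,312),(232,275,266,306),(195,272,220,302)):
    k=np.zeros_like(m);k[b[1]:b[3],b[0]:b[2]]=m[b[1]:b[3],b[0]:b[2]]
    c=max(cv2.findContours(k,0,2)[0],key=cv2.contourArea); r=cv2.minAreaRect(c)
    q=[onz("top",*p,.154) for p in cv2.boxPoints(r)]; e=q[1]-q[0]
    print(r, onz("top",*r[0],.154).round(4), "yaw",np.degrees(np.arctan2(e[1],e[0]))%90)
print("yellow",onz("top",334,284,.15),"black",onz("top",314,345,.15))
# knob in two views
A=[];B=[]
for n,u,v in(("top",436,248),("scene",238,184)):
    c,d=ray(n,u,v);d/=np.linalg.norm(d);P=np.eye(3)-np.outer(d,d);A.append(P);B.append(P@c)
print("knob tri",np.linalg.solve(sum(A),sum(B)))
rows((.236,-.578,.42,-110),(.547,-.196,.42,-156),(.547,-.196,.297,-156))
E
```

```text
carton [0.4599 0.1182 0.154 ]
carton [0.4683 0.2    0.154 ]
carton [0.4788 0.2954 0.154 ]
carton [0.4558 0.3718 0.154 ]
((286.5, 294.0), (16.0, 17.0), 90.0) [0.46   0.1194 0.154 ] yaw 88.3548148219238
((250.9384765625, 290.9923095703125), (16.99275779724121, 16.868722915649414), 7.125016689300537) [0.4692 0.201  0.154 ] yaw 81.76702912053881
((209.5, 287.5), (17.0, 17.0), 90.0) [0.48  0.296 0.154] yaw 88.36364437488261
yellow [0.47981302 0.0091531  0.15      ] black [0.34132478 0.05927935 0.15      ]
knob tri [ 0.54727413 -0.19725504  0.3201171 ]
now [ 0.2357 -0.5782  0.2217] -67.8 gap 0.0868 t 0.1
-0.3966 0.0009 -0.0008 0.1171  n>=3.9
-0.3954 0.8651 -0.4737 0.2449  n>=8.5
-0.1494 0.8650 -0.4732 0.2449  n>=8.2
```

send_rows(
  targets="-0.2 0 0 0; -0.4 0 0 0.03; -0.4 0 0 0.06; -0.4 0 0 0.09",
)

```text
time: 0.6
ee_pos: [0.2362, -0.5804, 0.4284]
ee_rot: [[0.002, 0.984, -0.181], [-0.01, -0.181, -0.983], [-1.0, 0.004, 0.009]]
wrist_force: [0.0, 0.3, -0.4]
finger_gap: 0.0867
```

```bash
python3 -c "
from h import *
rows((.547,-.1965,.42,-156),(.547,-.1965,.297,-156))"
```

```text
now [ 0.2362 -0.5804  0.4284] -100.4 gap 0.0867 t 0.6
0.0104 0.4724 -0.8677 0.1544  n>=7.9
0.2564 0.4715 -0.8700 0.1544  n>=8.2
```

send_rows(
  targets="0.01 0.12 -0.22 0.04; 0.01 0.24 -0.44 0.08; 0.01 0.36 -0.66 0.12; 0.01 0.47 -0.868 0.154; 0.01 0.47 -0.868 0.154; 0.01 0.47 -0.868 0.154; 0.01 0.47 -0.868 0.154; 0.01 0.47 -0.868 0.154",
)

```text
time: 1.6
ee_pos: [0.5395, -0.1962, 0.4171]
ee_rot: [[-0.001, 0.414, -0.91], [0.0, -0.91, -0.414], [-1.0, -0.0, 0.001]]
wrist_force: [1.4, -0.5, 1.6]
finger_gap: 0.0868
```

send_rows(
  targets="0 0 0 0; 0 0 0 0; 0 0 0 0",
)

```text
time: 1.98
ee_pos: [0.5379, -0.1993, 0.4174]
ee_rot: [[-0.001, 0.413, -0.911], [-0.0, -0.911, -0.413], [-1.0, -0.0, 0.001]]
wrist_force: [-0.2, -0.2, -0.0]
finger_gap: 0.0871
```

```bash
python3 -c "
from h import *
rows((.547,-.1965,.42,-156),(.547,-.1965,.297,-156))"
```

```text
now [ 0.5379 -0.1993  0.4174] -155.6 gap 0.0871 t 2.0
-0.0053 0.0025 -0.0188 0.0010  n>=0.2
0.2407 0.0025 -0.0190 0.0010  n>=1.9
```

send_rows(
  targets="0 0.002 -0.019 0; 0.08 0.002 -0.019 0; 0.16 0.002 -0.019 0; 0.24 0.002 -0.019 0; 0.24 0.002 -0.019 0; 0.24 0.002 -0.019 0",
)

```text
time: 2.72
ee_pos: [0.5489, -0.196, 0.2991]
ee_rot: [[0.002, 0.414, -0.91], [-0.001, -0.91, -0.414], [-1.0, 0.002, -0.002]]
wrist_force: [0.1, 0.2, 0.5]
finger_gap: 0.0872
```

send_rows(
  targets="0 0 0 0; 0 0 0 0; 0 0 0 0; 0 0 0 0",
  gripper=170,
  grip_force=5,
)

```text
time: 3.22
ee_pos: [0.5479, -0.1949, 0.2979]
ee_rot: [[0.0, 0.415, -0.91], [-0.0, -0.91, -0.415], [-1.0, 0.0, -0.0]]
wrist_force: [-0.1, -0.2, 0.5]
finger_gap: 0.0547
```

```bash
python3 -c "
from h import *
s=manip.observe();print(s['wrist_force'],s['finger_gap'],s['ee_pos'])
crop('scene',150,100,310,240,4,'k1.png')
H=np.array([.6197,-.357]);K=np.array([.547,-.1965]);r=np.linalg.norm(K-H);a0=np.arctan2(*(K-H)[::-1]);print(r,np.degrees(a0))
W=[]
for d in (0,15,30,45,60,75,90):
    a=a0+np.radians(d);W.append((H[0]+.172*np.cos(a),H[1]+.172*np.sin(a),.297,-156+d))
rows(*W)"
```

```text
[-0.09099702 -0.24477156  0.51859236] 0.05474779991996194 [ 0.54786501 -0.19493875  0.29787841]
0.1761974460654864 114.36860105090011
now [ 0.5478 -0.1949  0.2978] -155.5 gap 0.0511 t 3.3
0.0015 0.0106 0.0028 0.0014  n>=0.1
0.0015 0.0221 0.0919 -0.0403  n>=1.4
0.0015 0.0563 0.1750 -0.0820  n>=2.8
0.0015 0.1108 0.2463 -0.1236  n>=4.2
0.0015 0.1819 0.3011 -0.1653  n>=5.6
0.0015 0.2648 0.3357 -0.2070  n>=7.0
0.0015 0.3538 0.3476 -0.2486  n>=8.4
```

View pics/k1.png

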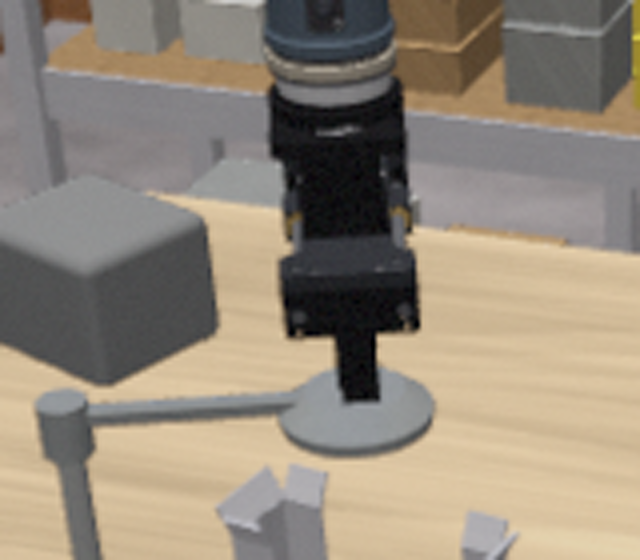

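The fingers now straddle the knob at crop (360,390). Next I swing it.

send_rows(
  targets="0 0.01 0.003 0; 0 0.01 0.003 0; 0 0.015 0.045 -0.02; 0 0.022 0.092 -0.04; 0 0.037 0.133 -0.061; 0 0.056 0.175 -0.082; 0 0.082 0.21 -0.103; 0 0.111 0.246 -0.124",
)

```text
time: 4.28
ee_pos: [0.4586, -0.2956, 0.2975]
ee_rot: [[0.0, 0.936, -0.352], [0.003, -0.352, -0.936], [-1.0, -0.001, -0.003]]
wrist_force: [3.4, 1.8, 0.5]
finger_gap: 0.0291
```

```bash
cat > lamp.py <<'E'
from h import *
H=np.array([.6197,-.357])
def arc(*ds):
    W=[]
    for d in ds:
        a=np.radians(114.4+d);W.append((H[0]+.172*np.cos(a),H[1]+.172*np.sin(a),.297,-156+d))
    rows(*W)
E
python3 -c "
from lamp import *
print(manip.observe()['wrist_force'])
arc(45,52,60,67,75,82,90,97)
c,d=ray('scene',174,190);print(onz('scene',174,191,0))"
```

```text
[3.43113044 1.82567384 0.53907688]
now [ 0.4586 -0.2956  0.2975] -110.6 gap 0.0291 t 4.3
0.0010 0.0009 0.0016 0.0011  n>=0.0
0.0008 0.0034 0.0435 -0.0184  n>=0.6
0.0007 0.0126 0.0907 -0.0406  n>=1.4
0.0006 0.0259 0.1305 -0.0600  n>=2.0
0.0004 0.0470 0.1736 -0.0823  n>=2.8
0.0003 0.0702 0.2086 -0.1017  n>=3.4
0.0002 0.1017 0.2448 -0.1239  n>=4.2
0.0001 0.1331 0.2727 -0.1434  n>=4.8
[ 0.09965327 -0.66182992  0.        ]
```

send_rows(
  targets="0 0.003 0.044 -0.018; 0 0.013 0.091 -0.041; 0 0.026 0.13 -0.06; 0 0.047 0.174 -0.082; 0 0.07 0.209 -0.102; 0 0.102 0.245 -0.124; 0 0.133 0.273 -0.143; 0 0.133 0.273 -0.143",
)

```text
time: 5.28
ee_pos: [0.4726, -0.4488, 0.297]
ee_rot: [[-0.0, 0.862, 0.507], [-0.0, 0.507, -0.862], [-1.0, -0.0, 0.0]]
wrist_force: [-0.2, 0.6, 0.1]
finger_gap: 0.0287
```

send_rows(
  targets="0 0 0 0; 0 0 0 0; 0 0 0 0; -0.1 0 0 0; -0.2 0 0 0; -0.2 0 0 0",
  gripper=0,
)

```text
time: 6.02
ee_pos: [0.4738, -0.4492, 0.4036]
ee_rot: [[0.007, 0.861, 0.509], [-0.009, 0.509, -0.861], [-1.0, 0.001, 0.012]]
wrist_force: [-0.7, -0.5, 0.3]
finger_gap: 0.0805
```

```bash
python3 -c "
from h import *
rows((.40,.12,.40,-90),(.40,.12,.11,-90))
cv2.imwrite('pics/s2.png',manip.camera('scene')[:,:,::-1])"
```

```text
now [ 0.4738 -0.4492  0.4036] -59.4 gap 0.0805 t 6.0
-0.0045 0.4526 -1.0549 0.0850  n>=9.2
0.5755 0.4519 -1.0616 0.0850  n>=10.3
```

View pics/s2.png

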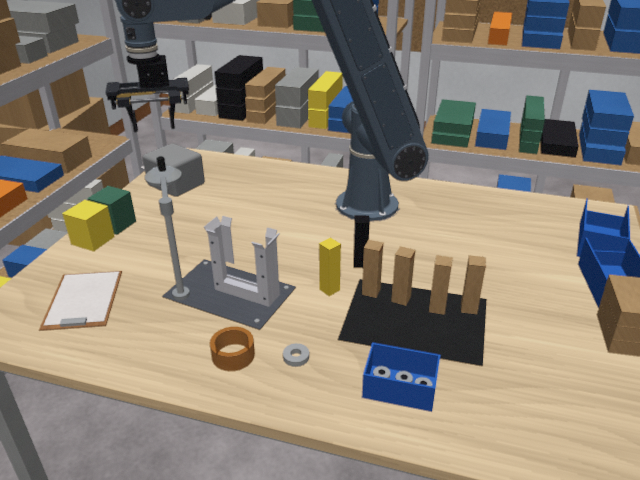

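The lamp head is now at scene (163,172), clear of the magazine. All four brown cartons still stand, and so do both decoys.

send_rows(
  targets="0 0.11 -0.12 0.02; 0 0.22 -0.24 0.04; 0 0.33 -0.36 0.06; 0 0.4 -0.48 0.085; 0 0.44 -0.6 0.085; 0 0.45 -0.72 0.085; 0 0.45 -0.84 0.085; 0 0.45 -0.96 0.085",
  gripper=255,
)

```text
time: 7.08
ee_pos: [0.4428, 0.0364, 0.3959]
ee_rot: [[-0.003, 1.0, 0.0], [0.001, 0.0, -1.0], [-1.0, -0.003, -0.001]]
wrist_force: [0.7, 0.7, -0.2]
finger_gap: 0.015
```

send_rows(
  targets="0 0 0 0;0 0 0 0;0 0 0 0",
)

```text
time: 7.45
ee_pos: [0.4453, 0.0332, 0.397]
ee_rot: [[-0.001, 1.0, -0.002], [-0.0, -0.002, -1.0], [-1.0, -0.001, 0.0]]
wrist_force: [-0.9, -0.5, -0.6]
finger_gap: 0.0006
```

```bash
python3 -c "
from h import *
rows((.405,.119,.38,-90),(.405,.119,.11,-90),(.43,.1185,.11,-90),(.48,.117,.11,-90),(.51,.117,.11,-90))"
```

```text
now [0.4453 0.0332 0.397 ] -90.1 gap 0.0006 t 7.5
0.0341 -0.0809 -0.1715 -0.0003  n>=1.5
0.5741 -0.0804 -0.1717 -0.0003  n>=4.8
0.5740 -0.0304 -0.1708 -0.0003  n>=4.8
0.5740 0.0696 -0.1679 -0.0003  n>=4.8
0.5739 0.1296 -0.1680 -0.0003  n>=4.9
```

send_rows(
  targets="0.03 -0.08 -0.17 0;0.03 -0.08 -0.171 0;0.15 -0.08 -0.171 0;0.27 -0.08 -0.171 0;0.39 -0.08 -0.171 0;0.5 -0.08 -0.171 0;0.574 -0.08 -0.171 0;0.574 -0.08 -0.171 0",
)

```text
time: 8.45
ee_pos: [0.4035, 0.1187, 0.1081]
ee_rot: [[-0.007, 1.0, -0.002], [-0.0, -0.002, -1.0], [-1.0, -0.007, 0.0]]
wrist_force: [-0.1, 0.1, 0.6]
finger_gap: 0.0003
```

send_rows(
  targets="0 0.02 0 0;0 0.04 0 0;0 0.06 0 0;0 0.08 0.001 0;0 0.1 0.001 0;0 0.12 0.002 0;0 0.14 0.003 0;0 0.16 0.003 0",
)

```text
time: 9.45
ee_pos: [0.4854, 0.1183, 0.1105]
ee_rot: [[-0.0, 1.0, 0.0], [0.0, 0.0, -1.0], [-1.0, -0.0, -0.0]]
wrist_force: [-0.2, -0.6, -0.0]
finger_gap: 0.0003
```

send_rows(
  targets="0 0.01 0 0;0 0.02 0 0;0 0.02 0 0;0 0.02 0 0;0 -0.05 0 0; 0 -0.1 0 0; 0 -0.17 0 0",
)

```text
time: 10.32
ee_pos: [0.3994, 0.1183, 0.1107]
ee_rot: [[0.001, 1.0, 0.0], [0.0, 0.0, -1.0], [-1.0, 0.001, -0.0]]
wrist_force: [0.1, -0.0, -0.6]
finger_gap: 0.0005
```

```bash
python3 -c "
from h import *
crop('top',150,200,360,360,3.8,'c3.png')
rows((.413,.201,.11,-90))"
```

```text
now [0.3911 0.1185 0.1102] -89.9 gap 0.0008 t 10.4
-0.0001 0.0441 -0.1649 0.0002  n>=1.4
```

View pics/c3.png

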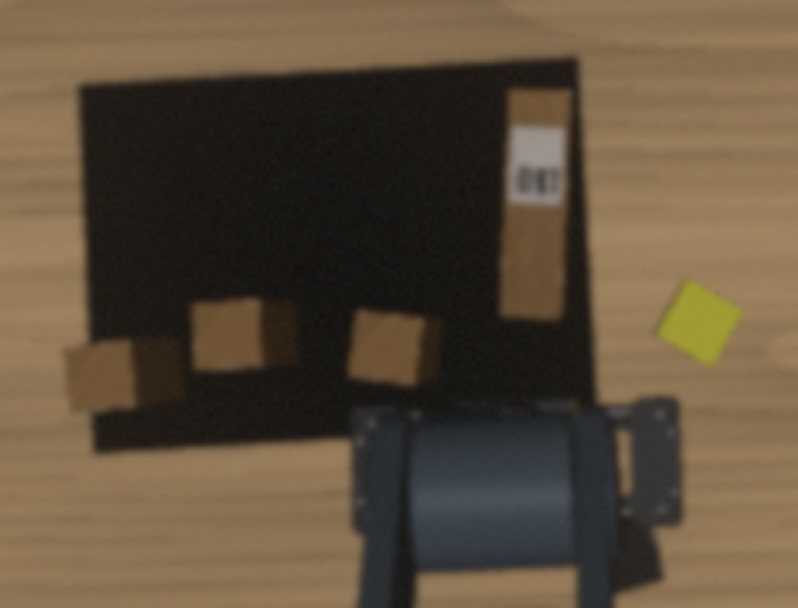

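Carton 1 tipped cleanly, label up, and lies at crop (537,205). The others still stand.

send_rows(
  targets="0 0.02 -0.09 0;0 0.045 -0.18 0;0 0.047 -0.181 0;0 0.047 -0.181 0",
)

```text
time: 10.88
ee_pos: [0.4225, 0.2086, 0.1104]
ee_rot: [[-0.001, 1.0, 0.001], [-0.001, 0.001, -1.0], [-1.0, -0.001, 0.001]]
wrist_force: [-0.6, -0.6, 0.1]
finger_gap: 0.0005
```

send_rows(
  targets="0 0.022 0.003 0;0 0.044 0.006 0;0 0.066 0.01 0;0 0.088 0.013 0;0 0.11 0.016 0;0 0.132 0.019 0;0 0.154 0.022 0;0 0.178 0.026 0",
)

```text
time: 11.88
ee_pos: [0.5129, 0.1958, 0.1105]
ee_rot: [[-0.0, 1.0, 0.0], [0.0, 0.0, -1.0], [-1.0, -0.0, -0.0]]
wrist_force: [0.7, 0.2, 0.4]
finger_gap: 0.0006
```

send_rows(
  targets="0 0 0 0;0 0 0 0;0 0 0 0;0 -0.05 -0.007 0; 0 -0.1 -0.014 0; 0 -0.178 -0.026 0;0 -0.178 -0.026 0",
)

```text
time: 12.75
ee_pos: [0.4186, 0.2088, 0.1104]
ee_rot: [[-0.005, 1.0, 0.002], [-0.001, 0.002, -1.0], [-1.0, -0.005, 0.001]]
wrist_force: [-0.3, 0.1, -0.3]
finger_gap: 0.0005
```

```bash
python3 -c "
from h import *
im=crop('top',150,200,360,360,3.8,'c4.png')
m=(im.max(2)>70).astype(np.uint8)[5:75,23:150]
for c in cv2.findContours(m,0,2)[0]:
    if cv2.contourArea(c)>100:
        r=cv2.minAreaRect(c);print(np.array(r[0])+[173,205],r[1],r[2])
rows((.425,.2975,.11,-90),(.515,.295,.11,-90))"
```

```text
[290.75000763 248.75      ] (16.58122444152832, 51.11310958862305) 2.12109637260437
[236.  239.5] (69.0, 126.0) 90.0
now [0.4218 0.209  0.1107] -89.9 gap 0.0005 t 12.8
0.0014 0.0067 -0.1770 0.0003  n>=1.4
0.0012 0.1867 -0.1717 0.0003  n>=2.0
```

send_rows(
  targets="0 0 -0.09 0;0 0.005 -0.177 0;0 0.005 -0.177 0;0 0.005 -0.177 0",
)

```text
time: 13.3
ee_pos: [0.4262, 0.2972, 0.1105]
ee_rot: [[0.0, 1.0, 0.001], [-0.0, 0.001, -1.0], [-1.0, 0.0, 0.0]]
wrist_force: [-0.2, -0.1, -0.0]
finger_gap: 0.0005
```

send_rows(
  targets="0 0.022 0.001 0;0 0.044 0.001 0;0 0.066 0.002 0;0 0.088 0.002 0;0 0.11 0.003 0;0 0.132 0.004 0;0 0.154 0.005 0;0 0.18 0.005 0",
)

```text
time: 14.3
ee_pos: [0.5163, 0.2948, 0.1105]
ee_rot: [[-0.0, 1.0, 0.0], [-0.0, 0.0, -1.0], [-1.0, -0.0, 0.0]]
wrist_force: [-0.4, 0.1, 0.6]
finger_gap: 0.0006
```

send_rows(
  targets="0 0 0 0;0 0 0 0;0 0 0 0;0 -0.05 0 0; 0 -0.1 0 0; 0 -0.18 -0.005 0;0 -0.22 0 0;0 -0.22 0 0",
)

```text
time: 15.3
ee_pos: [0.4036, 0.2946, 0.1107]
ee_rot: [[-0.002, 1.0, 0.002], [-0.001, 0.002, -1.0], [-1.0, -0.002, 0.001]]
wrist_force: [-0.7, -0.9, -0.3]
finger_gap: 0.0006
```

```bash
python3 -c "
from h import *
crop('top',150,200,360,360,3.8,'c5.png')
rows((.401,.367,.11,-90),(.491,.375,.11,-90))"
```

```text
now [0.4057 0.2951 0.1109] -89.9 gap 0.0003 t 15.3
0.0018 -0.0093 -0.1439 0.0002  n>=1.2
0.0019 0.1707 -0.1597 0.0002  n>=1.9
```

View pics/c5.png

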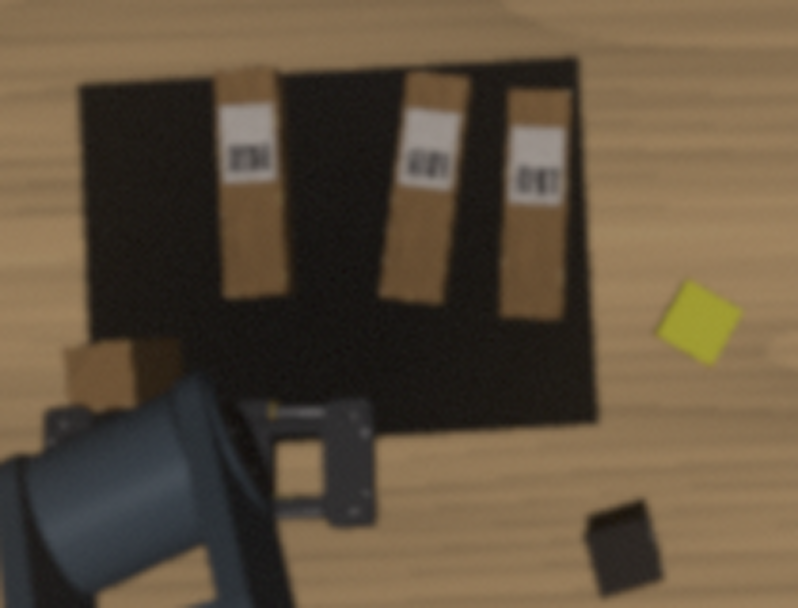

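Three cartons lie flat, with crop centres near (253,183), (425,188) and (537,205). Carton 4 still stands at (100,375), where it was.

send_rows(
  targets="0 -0.01 -0.07 0;0 -0.015 -0.144 0;0 -0.015 -0.144 0;0 -0.015 -0.144 0",
)

```text
time: 15.85
ee_pos: [0.3989, 0.3666, 0.1104]
ee_rot: [[0.0, 1.0, 0.0], [-0.0, 0.0, -1.0], [-1.0, 0.0, 0.0]]
wrist_force: [-0.4, -0.3, -0.7]
finger_gap: 0.0007
```

send_rows(
  targets="0 0.022 -0.002 0;0 0.044 -0.004 0;0 0.066 -0.006 0;0 0.088 -0.008 0;0 0.11 -0.01 0;0 0.132 -0.012 0;0 0.154 -0.014 0;0 0.185 -0.016 0",
)

```text
time: 16.85
ee_pos: [0.4912, 0.3749, 0.1105]
ee_rot: [[-0.0, 1.0, 0.001], [-0.0, 0.001, -1.0], [-1.0, -0.0, 0.0]]
wrist_force: [-0.5, 0.3, 0.2]
finger_gap: 0.0005
```

send_rows(
  targets="0 0 0 0;0 0 0 0;0 0 0 0;0 -0.05 0 0; 0 -0.1 0 0; -0.1 -0.18 0 0;-0.2 -0.2 0 0;-0.3 -0.2 0 0",
  gripper=80,
)

```text
time: 17.85
ee_pos: [0.3885, 0.3746, 0.262]
ee_rot: [[-0.001, 1.0, 0.002], [-0.001, 0.002, -1.0], [-1.0, -0.001, 0.001]]
wrist_force: [0.4, 0.7, 0.4]
finger_gap: 0.0589
```

```bash
cat >> h.py <<'E'
def lying(name):
    """label (white) + brown blobs of lying cartons on the mat: centre at top-face height .044, long-axis yaw"""
    im=manip.camera("top"); cv2.imwrite("pics/"+name,im[:,:,::-1])
    P=[pix("top",(x,y,.004)) for x,y in((.652,.410),(.656,.087),(.41,.078),(.407,.405))]
    k=np.zeros(im.shape[:2],np.uint8); cv2.fillConvexPoly(k,np.int32(P),1)
    k=cv2.dilate(k,np.ones((7,7)))
    m=((im[:,:,0]>75)&(k>0)).astype(np.uint8)
    m=cv2.morphologyEx(m,cv2.MORPH_OPEN,np.ones((7,7)))
    for c in cv2.findContours(m,0,2)[0]:
        if cv2.contourArea(c)<300: continue
        r=cv2.minAreaRect(c); q=[onz("top",*p,.044) for p in cv2.boxPoints(r)]
        e=max((q[1]-q[0],q[2]-q[1]),key=np.linalg.norm); f=min((q[1]-q[0],q[2]-q[1]),key=np.linalg.norm)
        print("lying",onz("top",*r[0],.044)[:2].round(4),"L",round(np.linalg.norm(e),3),"W",round(np.linalg.norm(f),3),"yaw",round((np.degrees(np.arctan2(e[1],e[0]))+90)%180-90,1))
E
python3 -c "
from h import *
lying('t6.png')
rows()"
```

```text
lying [0.5537 0.3822] L 0.15 W 0.044 yaw 6.6
lying [0.5603 0.1125] L 0.147 W 0.041 yaw -3.3
lying [0.5731 0.1851] L 0.149 W 0.041 yaw -8.3
lying [0.582  0.2998] L 0.153 W 0.041 yaw 0.8
now [0.3927 0.3771 0.2692] -89.9 gap 0.0596 t 17.9
```

View pics/t6.png

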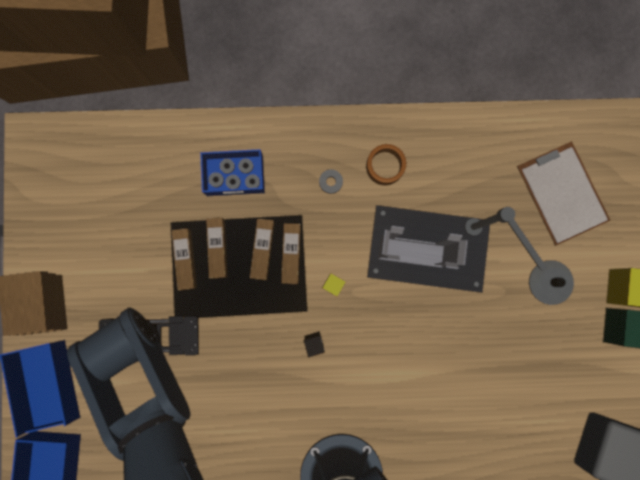

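All four lie flat on the mat, and the magazine is visible at top (425,250). The lamp head is at (551,282). I take a closer look at the magazine.

```bash
python3 -c "
from h import *
a=cv2.imread('pics/t6.png')[200:300,360:500]
cv2.imwrite('pics/d7.png',cv2.resize(a,None,fx=5.7,fy=5.7,interpolation=cv2.INTER_CUBIC))
O=np.array([.5575,-.1964]);t=np.radians(-8.4);R=np.array([[np.cos(t),-np.sin(t)],[np.sin(t),np.cos(t)]])
f=lambda x,y,z:((pix('top',[*(O+R@[x,y]),z])-[360,200])*5.7).round(0)
print('flare corners',[f(x,y,.202) for x in(-.035,.035) for y in(-.09,.09)],'floor c',[f(x,y,.012) for x in(-.025,.025) for y in(-.08,.08)],'plate',[f(x,y,.006) for x in(-.08,.11) for y in(-.195,.105)])"
```

```text
flare corners [array([590., 381.]), array([135., 327.]), array([608., 205.]), array([155., 151.])] floor c [array([466., 369.]), array([112., 327.]), array([477., 259.]), array([124., 217.])] plate [array([704., 521.]), array([ 42., 443.]), array([745., 104.]), array([89., 26.])]
```

View pics/d7.png

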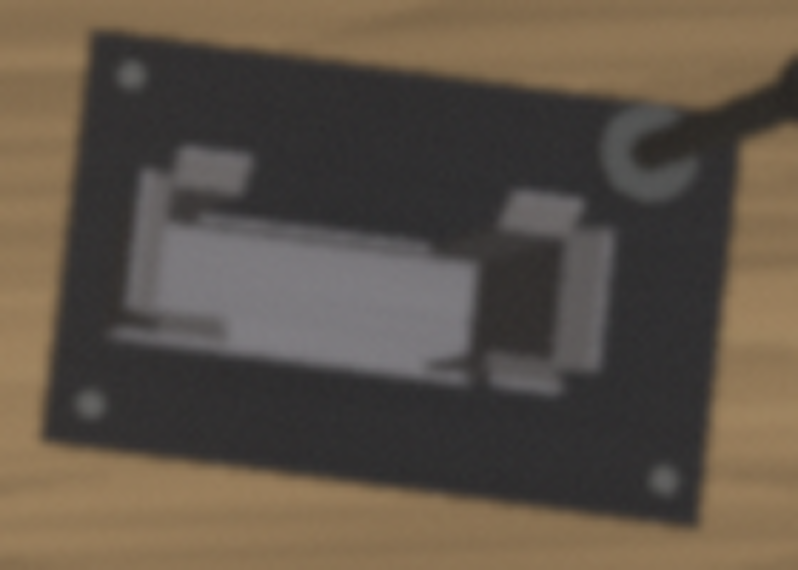

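Plate and flare edges agree with the model within about 2 mm, with yaw nearer -9°. Now carton 1.

```bash
python3 -c "
from h import *
rows((.5603,.1125,.20,-93.3),(.5603,.1125,.10,-93.3),(.5603,.1125,.01,-93.3))"
```

```text
now [0.3927 0.3771 0.2692] -89.9 gap 0.0596 t 17.9
0.1384 0.3327 0.5308 0.0095  n>=5.1
0.3384 0.3305 0.5322 0.0095  n>=5.7
0.5184 0.3285 0.5334 0.0095  n>=6.5
```

send_rows(
  targets="0 0.08 0.13 0;0.05 0.16 0.26 0.01;0.1 0.24 0.39 0.01;0.14 0.33 0.531 0.01;0.14 0.333 0.531 0.01;0.14 0.333 0.531 0.01;0.14 0.333 0.531 0.01;0.14 0.333 0.531 0.01",
)

```text
time: 18.9
ee_pos: [0.5562, 0.1107, 0.1909]
ee_rot: [[-0.001, 0.998, -0.061], [0.0, -0.061, -0.998], [-1.0, -0.001, -0.0]]
wrist_force: [-0.7, 0.5, -0.7]
finger_gap: 0.0599
```

```bash
python3 -c "
from h import *
rows((.5603,.1125,.10,-93.3),(.5603,.1125,.01,-93.3))"
```

```text
now [0.5562 0.1107 0.1909] -93.5 gap 0.0599 t 18.9
0.1817 0.0080 -0.0040 -0.0006  n>=1.5
0.3617 0.0081 -0.0039 -0.0006  n>=2.9
```

send_rows(
  targets="0.09 0.008 -0.004 0;0.18 0.008 -0.004 0;0.25 0.008 -0.004 0;0.31 0.008 -0.004 0;0.361 0.008 -0.004 0;0.361 0.008 -0.004 0;0.361 0.008 -0.004 0",
)

```text
time: 19.77
ee_pos: [0.5617, 0.1122, 0.0112]
ee_rot: [[0.002, 0.998, -0.061], [0.0, -0.061, -0.998], [-1.0, 0.002, -0.0]]
wrist_force: [0.4, 0.6, 1.1]
finger_gap: 0.0595
```

send_rows(
  targets="0 0 0 0;0 0 0 0;0 0 0 0;0 0 0 0;0 0 0 0",
  gripper=255,
  grip_force=25,
)

```text
time: 20.4
ee_pos: [0.5618, 0.1111, 0.0108]
ee_rot: [[0.001, 0.998, -0.063], [0.0, -0.063, -0.998], [-1.0, 0.001, -0.0]]
wrist_force: [-0.6, 0.1, 5.9]
finger_gap: 0.0395
```

send_rows(
  targets="-0.05 0 0 0;-0.1 0 0 0;-0.2 0 0 0;-0.3 0 0 0;-0.4 0 0 0;-0.5 0 0 0;-0.5 0 0 0;-0.5 0 0 0",
)

```text
time: 21.4
ee_pos: [0.5601, 0.111, 0.2588]
ee_rot: [[-0.003, 0.998, -0.063], [-0.0, -0.063, -0.998], [-1.0, -0.003, 0.0]]
wrist_force: [-0.4, -0.3, -1.8]
finger_gap: 0.04
```

```bash
cat >> h.py <<'E'
O=(.5575,-.1964); DY=-9.
E
python3 -c "
from h import *
print(manip.observe()['wrist_force'])
rows((*O,.26,DY),(*O,.15,DY))"
```

```text
[-0.39196381 -0.26087244 -1.81138263]
now [0.5601 0.111  0.2588] -93.6 gap 0.04 t 21.4
-0.0022 0.0334 0.6138 -0.2350  n>=7.9
0.2178 0.0340 0.6138 -0.2350  n>=7.9
```

send_rows(
  targets="0 0.004 0.09 -0.03;0 0.01 0.18 -0.06;0 0.015 0.27 -0.09;0 0.02 0.36 -0.12;0 0.025 0.45 -0.15;0 0.03 0.54 -0.18;0 0.033 0.614 -0.21;0 0.033 0.614 -0.235",
)

```text
time: 22.4
ee_pos: [0.5572, -0.1989, 0.2568]
ee_rot: [[-0.005, 0.155, 0.988], [0.002, 0.988, -0.155], [-1.0, 0.001, -0.005]]
wrist_force: [-1.1, 1.1, -1.9]
finger_gap: 0.0396
```

send_rows(
  targets="0 0 0 0;0 0 0 0;0 0 0 0;0 0 0 0",
)

```text
time: 22.9
ee_pos: [0.5587, -0.1958, 0.2601]
ee_rot: [[-0.0, 0.156, 0.988], [0.0, 0.988, -0.156], [-1.0, 0.0, -0.0]]
wrist_force: [1.8, 0.5, -1.0]
finger_gap: 0.0399
```

```bash
python3 -c "
from h import *
rows((*O,.26,DY),(*O,.15,DY))
a=crop('scene',180,150,340,330,3.3,'h8.png');b=crop('top',360,190,500,300,3.3,'x.png')
a=cv2.imread('pics/h8.png');b=cv2.imread('pics/x.png');c=np.zeros((600,800,3),np.uint8)
b=cv2.resize(b,(270,212));c[:594,:528]=a;c[:212,530:]=b;cv2.imwrite('pics/h8.png',c)"
```

```text
now [ 0.5587 -0.1958  0.2601] -9.0 gap 0.0399 t 22.9
0.0001 -0.0015 -0.0021 0.0001  n>=0.0
0.2201 -0.0015 -0.0021 0.0001  n>=1.8
```

View pics/h8.png

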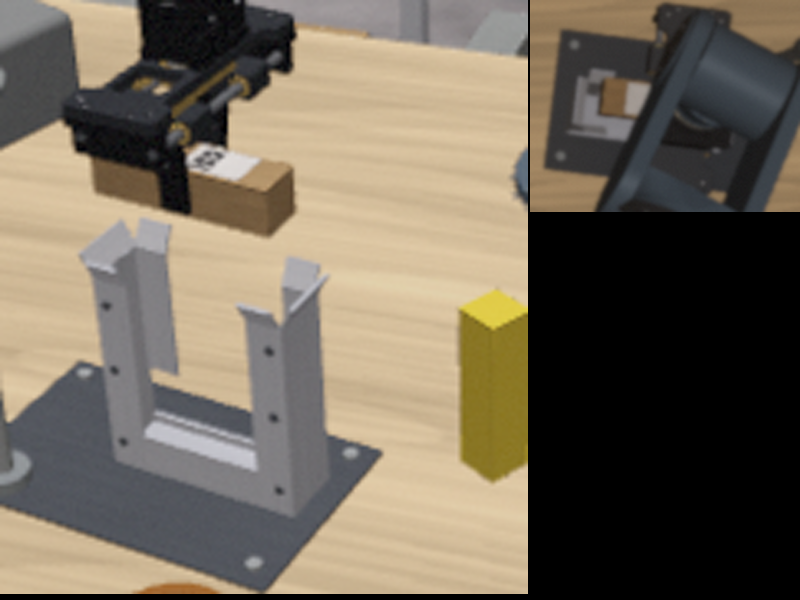

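The carton hangs level and centred above the magazine. I lower it while watching the force.

send_rows(
  targets="0.03 0.001 -0.002 0;0.06 0.001 -0.002 0;0.09 0.001 -0.002 0;0.12 0.001 -0.002 0;0.15 0.001 -0.002 0;0.17 0.001 -0.002 0",
)

```text
time: 23.75
ee_pos: [0.5574, -0.1955, 0.1737]
ee_rot: [[-0.001, 0.156, 0.988], [0.001, 0.988, -0.156], [-1.0, 0.0, -0.001]]
wrist_force: [0.6, 0.5, -1.9]
finger_gap: 0.0399
```

send_rows(
  targets="0.03 0 0 0;0.06 0 0 0;0.09 0 0 0;0.11 0 0 0;0.11 0 0 0;0.11 0 0 0",
)

```text
time: 24.5
ee_pos: [0.5581, -0.1959, 0.1204]
ee_rot: [[0.001, 0.156, 0.988], [-0.0, 0.988, -0.156], [-1.0, -0.0, 0.001]]
wrist_force: [0.6, 0.1, -1.5]
finger_gap: 0.0398
```

send_rows(
  targets="0 0 0 0;0 0 0 0;0 0 0 0;0 0 0 0;-0.1 0 0 0;-0.2 0 0 0;-0.28 0 0 0;-0.28 0 0 0",
  gripper=80,
)

```text
time: 25.5
ee_pos: [0.5598, -0.1968, 0.2642]
ee_rot: [[0.008, 0.156, 0.988], [-0.004, 0.988, -0.156], [-1.0, -0.003, 0.008]]
wrist_force: [-0.4, 0.7, 1.0]
finger_gap: 0.0595
```

```bash
python3 -c "
from h import *
lying('t9.png')
im=crop('scene',180,150,340,330,3.3,'h9.png')
rows()"
```

```text
lying [0.5537 0.3823] L 0.15 W 0.044 yaw 6.3
lying [0.5732 0.1853] L 0.15 W 0.042 yaw -8.7
lying [0.582  0.2995] L 0.154 W 0.042 yaw 1.6
now [ 0.5574 -0.1955  0.2601] -9.0 gap 0.0597 t 25.6
```

View pics/h9.png

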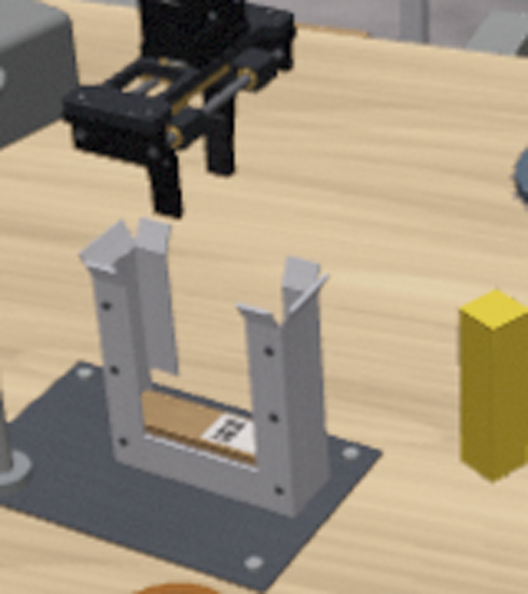

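Carton 1 lies flat on the magazine floor, at crop (200,420). Next is carton 2.

```bash
python3 -c "
from h import *
rows((.5732,.1853,.20,-98.5))"
```

```text
now [ 0.5574 -0.1955  0.2601] -9.0 gap 0.0597 t 25.6
0.1201 0.7572 -0.0877 0.2487  n>=8.4
```

send_rows(
  targets="0 0.1 -0.012 0.03;0 0.2 -0.023 0.06;0 0.3 -0.035 0.09;0 0.4 -0.046 0.12;0 0.5 -0.058 0.15;0.04 0.6 -0.07 0.18;0.08 0.7 -0.08 0.21;0.12 0.757 -0.088 0.249",
)

```text
time: 26.6
ee_pos: [0.5717, 0.1873, 0.1973]
ee_rot: [[-0.004, 0.996, -0.085], [-0.0, -0.085, -0.996], [-1.0, -0.004, 0.0]]
wrist_force: [0.5, -0.4, 0.3]
finger_gap: 0.0599
```

send_rows(
  targets="0 0 0 0;0 0 0 0;0 0 0 0",
)

```text
time: 26.98
ee_pos: [0.5738, 0.1838, 0.2005]
ee_rot: [[0.001, 0.997, -0.081], [-0.0, -0.081, -0.997], [-1.0, 0.001, 0.0]]
wrist_force: [-0.0, -0.6, -0.3]
finger_gap: 0.0602
```

```bash
python3 -c "
from h import *
rows((.5732,.1853,.20,-98.5),(.5732,.1853,.01,-98.5))"
```

```text
now [0.5738 0.1838 0.2005] -94.7 gap 0.0602 t 27.0
0.0009 -0.0015 -0.0029 0.0107  n>=0.4
0.3809 -0.0018 -0.0029 0.0107  n>=3.0
```

send_rows(
  targets="0 -0.001 -0.003 0.011;0.1 -0.001 -0.003 0.011;0.2 -0.001 -0.003 0.011;0.28 -0.001 -0.003 0.011;0.34 -0.001 -0.003 0.011;0.38 -0.001 -0.003 0.011;0.38 -0.001 -0.003 0.011;0.38 -0.001 -0.003 0.011",
)

```text
time: 27.98
ee_pos: [0.5742, 0.1865, 0.0113]
ee_rot: [[0.002, 0.989, -0.15], [0.0, -0.15, -0.989], [-1.0, 0.002, -0.001]]
wrist_force: [0.1, 0.2, -0.7]
finger_gap: 0.0599
```

send_rows(
  targets="0 0 0 0;0 0 0 0;0 0 0 0;0 0 0 0;0 0 0 0",
  gripper=255,
)

```text
time: 28.6
ee_pos: [0.5733, 0.1864, 0.0108]
ee_rot: [[0.001, 0.989, -0.149], [-0.0, -0.149, -0.989], [-1.0, 0.001, 0.0]]
wrist_force: [-1.0, -1.7, 6.1]
finger_gap: 0.0399
```

send_rows(
  targets="-0.05 0 0 0;-0.1 0 0 0;-0.2 0 0 0;-0.3 0 0 0;-0.4 0 0 0;-0.5 0 0 0;-0.5 0 0 0;-0.5 0 0 0",
)

```text
time: 29.6
ee_pos: [0.5717, 0.1866, 0.2587]
ee_rot: [[-0.003, 0.989, -0.149], [-0.0, -0.149, -0.989], [-1.0, -0.003, 0.001]]
wrist_force: [0.3, -0.4, -2.7]
finger_gap: 0.04
```

```bash
python3 -c "
from h import *
print(manip.observe()['wrist_force'])
rows((*O,.26,DY),(*O,.15,DY))"
```

```text
[ 0.30317808 -0.3835104  -2.6642401 ]
now [0.5717 0.1866 0.2587] -98.6 gap 0.04 t 29.6
-0.0024 0.0862 0.7616 -0.2488  n>=8.4
0.2176 0.0869 0.7615 -0.2488  n>=8.4
```

send_rows(
  targets="0 0.012 0.1 -0.03;0 0.023 0.2 -0.06;0 0.034 0.3 -0.09;0 0.045 0.4 -0.12;0 0.057 0.5 -0.15;0 0.068 0.6 -0.18;0 0.08 0.7 -0.21;0 0.086 0.762 -0.249",
)

```text
time: 30.6
ee_pos: [0.557, -0.1983, 0.2569]
ee_rot: [[-0.005, 0.22, 0.976], [0.003, 0.976, -0.22], [-1.0, 0.002, -0.005]]
wrist_force: [-0.2, 0.8, -1.2]
finger_gap: 0.0402
```

send_rows(
  targets="0 0 0 -0.011;0 0 0 -0.011;0 0 0 -0.011;0 0 0 -0.011",
)

```text
time: 31.1
ee_pos: [0.5585, -0.1958, 0.2595]
ee_rot: [[-0.001, 0.156, 0.988], [0.001, 0.988, -0.156], [-1.0, 0.0, -0.001]]
wrist_force: [0.8, 0.9, -2.0]
finger_gap: 0.0399
```

```bash
python3 -c "
from h import *
rows((*O,.26,DY),(*O,.15,DY))
a=crop('scene',180,150,340,330,3.3,'h10.png')"
```

```text
now [ 0.5585 -0.1958  0.2595] -9.0 gap 0.0399 t 31.1
-0.0010 -0.0015 -0.0018 0.0001  n>=0.0
0.2190 -0.0016 -0.0015 0.0001  n>=1.8
```

View pics/h10.png

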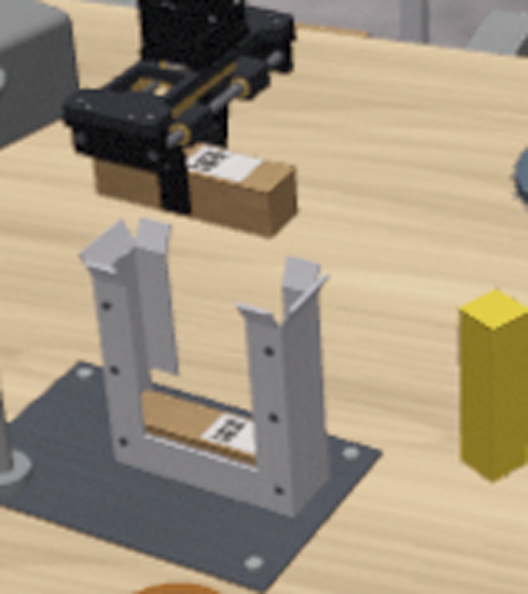

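Carton 2 is held level in the same place as carton 1 was. I lower and release it.

send_rows(
  targets="0.03 -0.001 -0.002 0;0.06 -0.001 -0.002 0;0.09 -0.001 -0.002 0;0.12 -0.001 -0.002 0;0.15 -0.001 -0.002 0;0.17 -0.001 -0.002 0",
)

```text
time: 31.9
ee_pos: [0.5573, -0.1968, 0.1737]
ee_rot: [[-0.001, 0.156, 0.988], [0.001, 0.988, -0.156], [-1.0, 0.001, -0.001]]
wrist_force: [-0.2, -0.2, -2.2]
finger_gap: 0.0397
```

send_rows(
  targets="0.03 0 0 0;0.06 0 0 0;0.09 0 0 0;0.11 0 0 0;0.11 0 0 0;0.11 0 0 0",
)

```text
time: 32.65
ee_pos: [0.558, -0.1972, 0.1204]
ee_rot: [[0.001, 0.156, 0.988], [-0.0, 0.988, -0.156], [-1.0, -0.0, 0.001]]
wrist_force: [0.2, 0.4, -1.0]
finger_gap: 0.0397
```

send_rows(
  targets="0 0 0 0;0 0 0 0;0 0 0 0;0 0 0 0;-0.1 0 0 0;-0.2 0 0 0;-0.28 0 0 0;-0.28 0 0 0",
  gripper=80,
)

```text
time: 33.65
ee_pos: [0.5597, -0.198, 0.2641]
ee_rot: [[0.008, 0.156, 0.988], [-0.004, 0.988, -0.156], [-1.0, -0.003, 0.008]]
wrist_force: [0.8, -0.2, -0.5]
finger_gap: 0.0596
```

```bash
python3 -c "
from h import *
lying('t11.png')
im=crop('scene',180,150,340,330,3.3,'h11.png')
rows((.582,.2995,.20,-88.5))"
```

```text
lying [0.5535 0.3833] L 0.15 W 0.045 yaw 5.1
lying [0.582  0.2994] L 0.154 W 0.042 yaw 1.6
now [ 0.5572 -0.1967  0.2601] -9.0 gap 0.0597 t 33.8
0.1201 0.9880 -0.1060 0.2209  n>=8.0
```

View pics/h11.png

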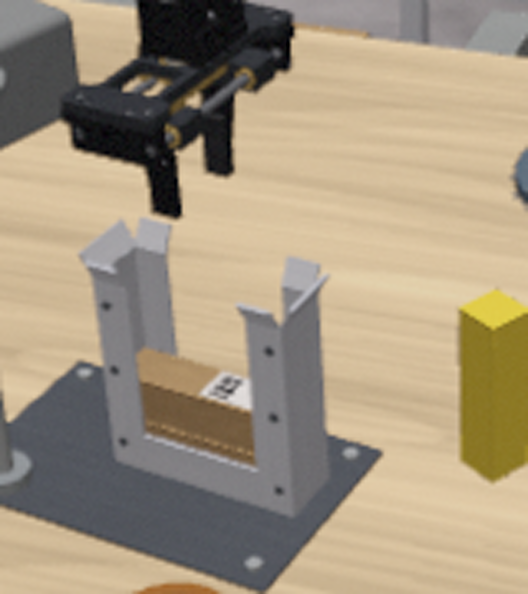

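Two cartons are stacked flat. Now carton 3: its measured length is 4 mm too long at the far end because of bench leak, so I take x≈0.580.

send_rows(
  targets="0 0.12 -0.013 0.028;0 0.24 -0.026 0.056;0 0.36 -0.039 0.084;0 0.48 -0.052 0.112;0 0.6 -0.064 0.14;0.04 0.72 -0.077 0.168;0.08 0.85 -0.09 0.196;0.12 0.987 -0.108 0.221",
)

```text
time: 34.75
ee_pos: [0.5792, 0.2731, 0.2052]
ee_rot: [[-0.004, 1.0, 0.02], [-0.001, 0.02, -1.0], [-1.0, -0.004, 0.001]]
wrist_force: [0.2, -0.9, 0.9]
finger_gap: 0.0599
```

send_rows(
  targets="0 0 0 0;0 0 0 0;0 0 0 0",
)

```text
time: 35.12
ee_pos: [0.5806, 0.2702, 0.2079]
ee_rot: [[-0.001, 1.0, 0.024], [-0.001, 0.024, -1.0], [-1.0, -0.001, 0.001]]
wrist_force: [0.2, 0.2, 0.3]
finger_gap: 0.0594
```

```bash
python3 -c "
from h import *
rows((.580,.2994,.20,-88.4),(.580,.2994,.01,-88.4))"
```

```text
now [0.5806 0.2702 0.2079] -88.6 gap 0.0594 t 35.1
0.0157 0.0003 -0.0584 -0.0006  n>=0.5
0.3957 0.0005 -0.0586 -0.0006  n>=3.2
```

send_rows(
  targets="0.01 0 -0.058 0;0.1 0 -0.059 0;0.2 0 -0.059 0;0.28 0 -0.059 0;0.35 0 -0.059 0;0.395 0 -0.059 0;0.395 0 -0.059 0;0.395 0 -0.059 0",
)

```text
time: 36.12
ee_pos: [0.5811, 0.3006, 0.0119]
ee_rot: [[0.002, 1.0, 0.024], [0.001, 0.024, -1.0], [-1.0, 0.002, -0.001]]
wrist_force: [0.3, -0.3, -0.0]
finger_gap: 0.0597
```

send_rows(
  targets="0 0 0 0;0 0 0 0;0 0 0 0;0 0 0 0;0 0 0 0",
  gripper=255,
)

```text
time: 36.75
ee_pos: [0.5801, 0.3011, 0.0114]
ee_rot: [[0.001, 1.0, 0.026], [-0.0, 0.026, -1.0], [-1.0, 0.001, 0.0]]
wrist_force: [-0.8, -1.3, 6.1]
finger_gap: 0.0396
```

send_rows(
  targets="-0.05 0 0 0;-0.1 0 0 0;-0.2 0 0 0;-0.3 0 0 0;-0.4 0 0 0;-0.5 0 0 0;-0.5 0 0 0;-0.5 0 0 0",
)

```text
time: 37.75
ee_pos: [0.5784, 0.3011, 0.259]
ee_rot: [[-0.003, 1.0, 0.026], [-0.001, 0.026, -1.0], [-1.0, -0.003, 0.001]]
wrist_force: [-0.3, -0.6, -2.9]
finger_gap: 0.0402
```

```bash
python3 -c "
from h import *
print(manip.observe()['wrist_force'])
rows((*O,.26,DY),(*O,.15,DY))"
```

```text
[-0.31055002 -0.60296149 -2.89464216]
now [0.5784 0.3011 0.259 ] -88.5 gap 0.0402 t 37.8
-0.0012 -0.0673 0.9936 -0.2209  n>=8.0
0.2188 -0.0666 0.9935 -0.2209  n>=8.2
```

send_rows(
  targets="0 -0.008 0.12 -0.028;0 -0.016 0.24 -0.056;0 -0.024 0.36 -0.084;0 -0.032 0.48 -0.112;0 -0.041 0.6 -0.14;0 -0.05 0.73 -0.168;0 -0.06 0.86 -0.196;0 -0.067 0.993 -0.221",
)

```text
time: 38.75
ee_pos: [0.5579, -0.1743, 0.2576]
ee_rot: [[-0.005, 0.15, 0.989], [0.003, 0.989, -0.15], [-1.0, 0.003, -0.005]]
wrist_force: [1.2, 0.2, -2.7]
finger_gap: 0.0403
```

send_rows(
  targets="0 0 0 0;0 0 0 0;0 0 0 0;0 0 0 0",
)

```text
time: 39.25
ee_pos: [0.5596, -0.1719, 0.2602]
ee_rot: [[-0.001, 0.154, 0.988], [0.001, 0.988, -0.154], [-1.0, 0.0, -0.001]]
wrist_force: [-1.1, 0.8, -1.9]
finger_gap: 0.0396
```

```bash
python3 -c "
from h import *
rows((*O,.26,DY),(*O,.15,DY))"
```

```text
now [ 0.5596 -0.1719  0.2602] -8.9 gap 0.0396 t 39.2
0.0005 -0.0491 0.0033 0.0004  n>=0.4
0.2205 -0.0492 0.0035 0.0004  n>=1.8
```

send_rows(
  targets="0 -0.025 0.002 0;0 -0.049 0.003 0;0 -0.049 0.003 0;0 -0.049 0.003 0",
)

```text
time: 39.75
ee_pos: [0.5572, -0.1982, 0.2605]
ee_rot: [[-0.0, 0.157, 0.988], [0.0, 0.988, -0.157], [-1.0, 0.0, -0.0]]
wrist_force: [0.1, -0.2, -2.0]
finger_gap: 0.0397
```

```bash
python3 -c "
from h import *
rows((*O,.26,DY),(*O,.15,DY))
a=crop('scene',180,150,340,330,3.3,'h12.png')"
```

```text
now [ 0.5572 -0.1982  0.2605] -9.0 gap 0.0397 t 39.8
0.0010 0.0038 0.0001 -0.0001  n>=0.0
0.2210 0.0037 0.0001 -0.0001  n>=1.8
```

View pics/h12.png

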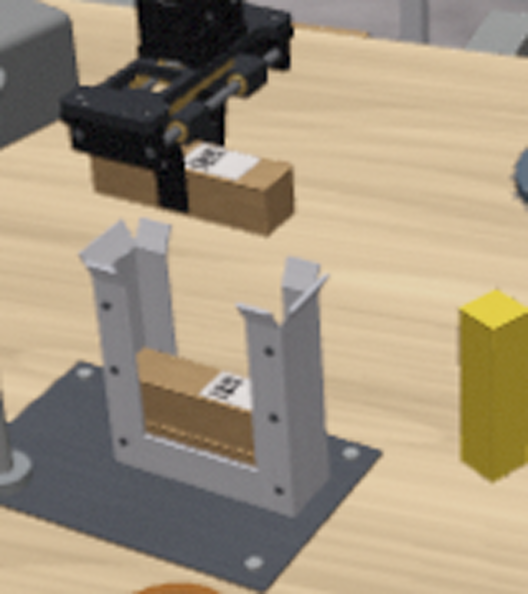

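Carton 3 is in the same place in the picture as cartons 1 and 2 were. I lower it.

send_rows(
  targets="0.03 0.003 0 0;0.06 0.003 0 0;0.09 0.003 0 0;0.12 0.003 0 0;0.15 0.003 0 0;0.17 0.003 0 0",
)

```text
time: 40.55
ee_pos: [0.5572, -0.1964, 0.1742]
ee_rot: [[-0.001, 0.156, 0.988], [0.001, 0.988, -0.156], [-1.0, 0.0, -0.001]]
wrist_force: [0.4, 0.0, -1.0]
finger_gap: 0.0397
```

send_rows(
  targets="0.03 0 0 0;0.06 0 0 0;0.09 0 0 0;0.11 0 0 0;0.11 0 0 0;0.11 0 0 0",
)

```text
time: 41.3
ee_pos: [0.558, -0.1968, 0.1209]
ee_rot: [[0.001, 0.156, 0.988], [-0.0, 0.988, -0.156], [-1.0, -0.0, 0.001]]
wrist_force: [0.3, -0.3, -2.1]
finger_gap: 0.0399
```

send_rows(
  targets="0 0 0 0;0 0 0 0;0 0 0 0;0 0 0 0;-0.1 0 0 0;-0.2 0 0 0;-0.28 0 0 0;-0.28 0 0 0",
  gripper=80,
)

```text
time: 42.3
ee_pos: [0.5597, -0.1976, 0.2646]
ee_rot: [[0.008, 0.156, 0.988], [-0.004, 0.988, -0.156], [-1.0, -0.003, 0.008]]
wrist_force: [0.4, -0.2, -0.1]
finger_gap: 0.0598
```

```bash
python3 -c "
from h import *
lying('t13.png')
a=crop('scene',180,150,340,330,2.4,'h13.png');b=crop('top',150,200,320,330,2.4,'x.png')
a=cv2.imread('pics/h13.png');b=cv2.imread('pics/x.png');c=np.zeros((432,792,3),np.uint8)
c[:,:384]=a;c[:312,384:]=b;cv2.imwrite('pics/h13.png',c)
rows()"
```

```text
lying [0.5535 0.3833] L 0.15 W 0.045 yaw 5.1
now [ 0.5567 -0.196   0.2595] -9.0 gap 0.0599 t 42.5
```

View pics/h13.png

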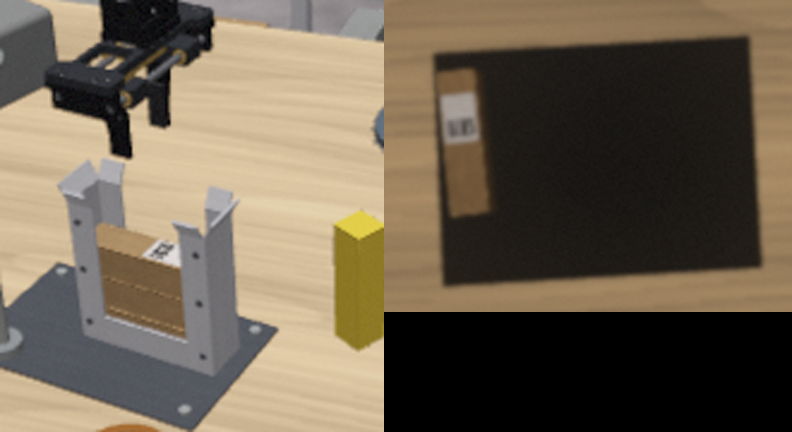

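Three are stacked. Carton 4 lies at crop (464,143), yaw about 5°. Its left edge blends into the bench, so I use the right edge.

```bash
python3 -c "
from h import *
print(onz('top',184.0,259.5,.044))
rows((.5535,.3815,.21,-85))"
```

```text
[0.55155783 0.37816318 0.044     ]
now [ 0.5567 -0.196   0.2595] -9.0 gap 0.0599 t 42.5
0.1004 1.1398 -0.1864 0.2112  n>=9.3
```

send_rows(
  targets="0 0.11 -0.018 0.028;0 0.22 -0.036 0.056;0 0.33 -0.054 0.084;0 0.44 -0.072 0.112;0 0.55 -0.09 0.14;0 0.66 -0.108 0.168;0 0.77 -0.126 0.196;0.04 0.88 -0.144 0.211",
)

```text
time: 43.45
ee_pos: [0.5552, 0.2511, 0.2398]
ee_rot: [[0.001, 0.996, 0.085], [-0.0, 0.085, -0.996], [-1.0, 0.001, 0.0]]
wrist_force: [-0.4, 0.3, -0.1]
finger_gap: 0.0595
```

```bash
python3 -c "
from h import *
rows((.5528,.380,.20,-85))"
```

```text
now [0.5552 0.2511 0.2398] -85.2 gap 0.0595 t 43.5
0.0796 0.0169 -0.2572 -0.0004  n>=2.2
```

send_rows(
  targets="0.03 0.008 -0.1 0;0.06 0.015 -0.2 0;0.08 0.017 -0.257 0;0.08 0.017 -0.257 0;0.08 0.017 -0.257 0;0.08 0.017 -0.257 0",
)

```text
time: 44.2
ee_pos: [0.5526, 0.3767, 0.2006]
ee_rot: [[-0.0, 0.996, 0.087], [-0.0, 0.087, -0.996], [-1.0, -0.0, 0.0]]
wrist_force: [-0.6, -0.1, 0.1]
finger_gap: 0.0598
```

```bash
python3 -c "
from h import *
rows((.5528,.380,.01,-85))"
```

```text
now [0.5526 0.3767 0.2006] -85.0 gap 0.0598 t 44.2
0.3812 0.0011 -0.0066 -0.0001  n>=3.1
```

send_rows(
  targets="0.1 0.001 -0.006 0;0.2 0.001 -0.006 0;0.28 0.001 -0.006 0;0.34 0.001 -0.006 0;0.38 0.001 -0.006 0;0.38 0.001 -0.006 0;0.38 0.001 -0.006 0",
)

```text
time: 45.08
ee_pos: [0.5537, 0.3813, 0.012]
ee_rot: [[0.002, 0.996, 0.088], [0.001, 0.088, -0.996], [-1.0, 0.003, -0.001]]
wrist_force: [0.1, 0.9, -0.0]
finger_gap: 0.0599
```

send_rows(
  targets="0 0 0 0;0 0 0 0;0 0 0 0;0 0 0 0;0 0 0 0",
  gripper=255,
)

```text
time: 45.7
ee_pos: [0.5528, 0.3814, 0.0113]
ee_rot: [[0.001, 0.996, 0.088], [0.001, 0.088, -0.996], [-1.0, 0.001, -0.0]]
wrist_force: [-0.5, 0.4, 5.8]
finger_gap: 0.0396
```

send_rows(
  targets="-0.05 0 0 0;-0.1 0 0 0;-0.2 0 0 0;-0.3 0 0 0;-0.4 0 0 0;-0.5 0 0 0;-0.5 0 0 0;-0.5 0 0 0",
)

```text
time: 46.7
ee_pos: [0.5512, 0.3804, 0.2585]
ee_rot: [[-0.004, 0.996, 0.088], [-0.002, 0.088, -0.996], [-1.0, -0.004, 0.001]]
wrist_force: [-0.2, 0.0, -2.8]
finger_gap: 0.0395
```

```bash
python3 -c "
from h import *
print(manip.observe()['wrist_force'])
rows((*O,.27,DY))"
```

```text
[-0.20268907  0.03629077 -2.75253658]
now [0.5512 0.3804 0.2585] -84.9 gap 0.0395 t 46.7
-0.0210 -0.0891 1.1503 -0.2110  n>=9.2
```

send_rows(
  targets="0 -0.008 0.11 -0.027;0 -0.017 0.22 -0.054;0 -0.026 0.33 -0.08;0 -0.034 0.44 -0.107;0 -0.043 0.55 -0.134;0 -0.051 0.66 -0.16;0 -0.06 0.77 -0.187;0 -0.068 0.88 -0.211",
)

```text
time: 47.7
ee_pos: [0.5554, -0.0614, 0.2575]
ee_rot: [[-0.006, 0.151, 0.988], [0.002, 0.989, -0.151], [-1.0, 0.001, -0.006]]
wrist_force: [0.4, 0.2, -1.6]
finger_gap: 0.0395
```

```bash
python3 -c "
from h import *
rows((*O,.26,DY))"
```

```text
now [ 0.5554 -0.0614  0.2575] -8.7 gap 0.0395 t 47.7
-0.0056 -0.2663 0.0448 0.0008  n>=2.2
```

send_rows(
  targets="0 -0.1 0.017 0;0 -0.2 0.034 0.001;-0.003 -0.266 0.044 0.001;-0.003 -0.266 0.044 0.001;-0.003 -0.266 0.044 0.001;-0.003 -0.266 0.044 0.001",
)

```text
time: 48.45
ee_pos: [0.5578, -0.1935, 0.2609]
ee_rot: [[-0.002, 0.161, 0.987], [0.002, 0.987, -0.161], [-1.0, 0.001, -0.002]]
wrist_force: [-0.1, -0.1, -2.3]
finger_gap: 0.04
```

```bash
python3 -c "
from h import *
rows((*O,.26,DY),(*O,.143,DY))
a=crop('scene',180,150,340,330,3.3,'h14.png')"
```

```text
now [ 0.5578 -0.1935  0.2609] -9.3 gap 0.04 t 48.5
0.0018 -0.0059 0.0003 -0.0007  n>=0.0
0.2358 -0.0062 0.0009 -0.0007  n>=1.9
```

View pics/h14.png

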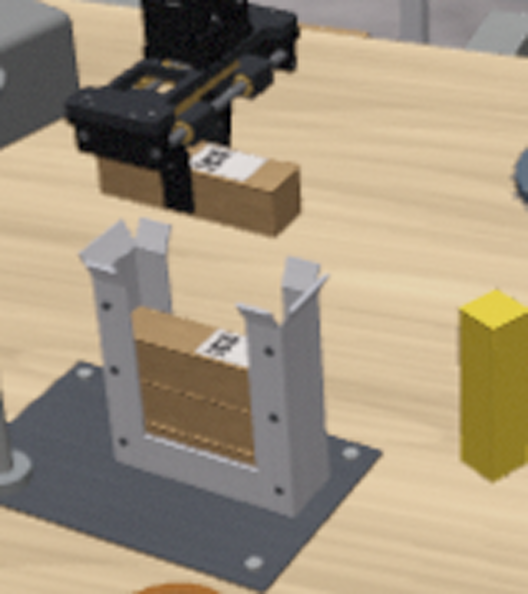

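Carton 4 sits about 4 mm too far towards +y: its end is at crop 300, where the others were at 294–296. I shift it before lowering.

send_rows(
  targets="0 -0.009 0.001 -0.001;0.03 -0.009 0.001 -0.001;0.06 -0.009 0.001 -0.001;0.09 -0.009 0.001 -0.001;0.12 -0.009 0.001 -0.001;0.15 -0.009 0.001 -0.001;0.17 -0.009 0.001 -0.001;0.17 -0.009 0.001 -0.001",
)

```text
time: 49.5
ee_pos: [0.5576, -0.1992, 0.176]
ee_rot: [[-0.002, 0.156, 0.988], [0.001, 0.988, -0.156], [-1.0, 0.001, -0.002]]
wrist_force: [-0.0, 0.2, -2.8]
finger_gap: 0.0399
```

send_rows(
  targets="0.02 0 0 0;0.04 0 0 0;0.06 0 0 0;0.065 0 0 0;0.065 0 0 0;0.065 0 0 0",
)

```text
time: 50.25
ee_pos: [0.5585, -0.1997, 0.1449]
ee_rot: [[0.001, 0.156, 0.988], [-0.0, 0.988, -0.156], [-1.0, -0.0, 0.001]]
wrist_force: [-0.1, 0.5, -2.8]
finger_gap: 0.0396
```

send_rows(
  targets="0 0 0 0;0 0 0 0;0 0 0 0;0 0 0 0;-0.1 0 0 0;-0.2 0 0 0;-0.3 0 0 0;-0.4 0 0 0",
  gripper=80,
)

```text
time: 51.25
ee_pos: [0.5579, -0.1994, 0.3463]
ee_rot: [[0.0, 0.156, 0.988], [-0.0, 0.988, -0.156], [-1.0, -0.0, 0.0]]
wrist_force: [0.4, 0.2, -0.9]
finger_gap: 0.0597
```

send_rows(
  targets="-0.1 0 0 0;-0.12 0 0 0;-0.12 0 0 0",
  gripper=0,
)

```text
time: 51.62
ee_pos: [0.558, -0.1994, 0.4047]
ee_rot: [[0.001, 0.156, 0.988], [-0.0, 0.988, -0.156], [-1.0, -0.0, 0.001]]
wrist_force: [-0.4, 0.2, -0.2]
finger_gap: 0.0818
```

```bash
python3 -c "
from lamp import *
im=cv2.imread('pics/t6.png')[262:304,530:576]; g=im.max(2)
ys,xs=np.where(g<45); print(xs.mean()+530,ys.mean()+262,len(xs))
k=onz('top',xs.mean()+530,ys.mean()+262,.315);v=k[:2]-H;print(k,np.linalg.norm(v),np.degrees(np.arctan2(v[1],v[0]))%360-114.4)
a=crop('scene',180,150,340,330,2.4,'h15.png');b=crop('top',360,190,600,330,1.7,'x.png')
a=cv2.imread('pics/h15.png');b=cv2.imread('pics/x.png');c=np.zeros((432,792,3),np.uint8)
c[:,:384]=a;c[:238,384:]=b;cv2.imwrite('pics/h15.png',c)
arc(97)"
```

```text
557.42 281.93 100
[ 0.47073739 -0.4439122   0.315     ] 0.17246329880122713 95.86141296714993
now [ 0.5573 -0.1991  0.4025] -9.0 gap 0.0845 t 51.7
0.2106 -0.5157 -0.0887 0.1389  n>=4.7
```

The picture limit is reached, so I check by numbers from here: is the fourth carton's face brown at each level of the stack?

```bash
python3 -c "
from lamp import *
im=manip.camera('scene').astype(int)
t=np.radians(DY);R=np.array([[np.cos(t),-np.sin(t)],[np.sin(t),np.cos(t)]])
for y in(-.035,0,.035):
  for z in(.06,.1,.14,.155,.165,.185,.2):
    u,v=pix('scene',[*(np.array(O)+R@[.02,y]),z]).round().astype(int); print(y,z,im[v-1:v+2,u-1:u+2].mean((0,1)).round(),end='; ')
  print()
K=H+.172*np.array([np.cos(np.radians(210.3)),np.sin(np.radians(210.3))])
rows((*K,.41,-60),(*K,.297,-60))"
```

```text
-0.035 0.06 [113.  89.  61.]; -0.035 0.1 [112.  89.  61.]; -0.035 0.14 [112.  89.  61.]; -0.035 0.155 [111.  88.  61.]; -0.035 0.165 [117.  93.  64.]; -0.035 0.185 [171. 140. 101.]; -0.035 0.2 [145. 130. 114.]; 
0 0.06 [113.  90.  62.]; 0 0.1 [113.  89.  61.]; 0 0.14 [112.  88.  61.]; 0 0.155 [112.  88.  61.]; 0 0.165 [124.  98.  68.]; 0 0.185 [173. 143. 103.]; 0 0.2 [200. 177. 140.]; 
0.035 0.06 [114.  90.  62.]; 0.035 0.1 [114.  90.  62.]; 0.035 0.14 [114.  90.  62.]; 0.035 0.155 [115.  91.  63.]; 0.035 0.165 [114.  90.  62.]; 0.035 0.185 [208. 204. 202.]; 0.035 0.2 [208. 187. 158.]; 
now [ 0.5573 -0.199   0.4022] -9.0 gap 0.0859 t 51.8
-0.0161 -0.5103 -0.0936 0.1417  n>=4.8
0.2099 -0.5107 -0.0927 0.1417  n>=4.8
```

The stack is brown and level up to about 0.17 m at all three y positions, so four are in. Now the lamp goes back.

send_rows(
  targets="-0.016 -0.1 -0.02 0.028;-0.016 -0.2 -0.04 0.056;-0.016 -0.3 -0.056 0.084;-0.016 -0.4 -0.075 0.112;-0.016 -0.51 -0.093 0.142;-0.016 -0.51 -0.093 0.142;-0.016 -0.51 -0.093 0.142;-0.016 -0.51 -0.093 0.142",
)

```text
time: 52.78
ee_pos: [0.473, -0.4426, 0.4121]
ee_rot: [[-0.001, 0.866, 0.5], [0.001, 0.5, -0.866], [-1.0, 0.0, -0.001]]
wrist_force: [-0.2, 0.2, -0.3]
finger_gap: 0.0874
```

```bash
python3 -c "
from lamp import *
K=H+.172*np.array([np.cos(np.radians(210.3)),np.sin(np.radians(210.3))])
rows((*K,.41,-60),(*K,.297,-60))"
```

```text
now [ 0.473  -0.4426  0.4121] -60.0 gap 0.0874 t 52.8
0.0041 -0.0042 0.0002 0.0001  n>=0.0
0.2301 -0.0043 0.0006 0.0001  n>=1.8
```

send_rows(
  targets="0.05 -0.004 0 0;0.1 -0.004 0 0;0.16 -0.004 0 0;0.21 -0.004 0 0;0.23 -0.004 0 0;0.23 -0.004 0 0;0.23 -0.004 0 0",
)

```text
time: 53.65
ee_pos: [0.4714, -0.4454, 0.299]
ee_rot: [[0.002, 0.867, 0.499], [-0.002, 0.499, -0.867], [-1.0, 0.0, 0.003]]
wrist_force: [-0.6, -0.3, 0.5]
finger_gap: 0.087
```

send_rows(
  targets="0 0 0 0;0 0 0 0;0 0 0 0;0 0 0 0;0 0 0 0;0 0 0 0;0 0 0 0",
  gripper=192,
  grip_force=5,
)

```text
time: 54.52
ee_pos: [0.4707, -0.4451, 0.2975]
ee_rot: [[-0.0, 0.867, 0.499], [0.0, 0.499, -0.867], [-1.0, 0.0, -0.0]]
wrist_force: [-0.4, -0.4, -0.3]
finger_gap: 0.0259
```

```bash
python3 -c "
from lamp import *
print(manip.observe()['wrist_force'])
arc(96,89,82,75,67,60,52,45)"
```

```text
[-0.42917617 -0.39188441 -0.33524802]
now [ 0.4707 -0.4451  0.2975] -60.1 gap 0.0259 t 54.5
0.0010 0.0022 -0.0012 -0.0003  n>=0.0
0.0010 0.0044 -0.0432 0.0192  n>=0.6
0.0010 0.0117 -0.0845 0.0386  n>=1.3
0.0010 0.0240 -0.1247 0.0581  n>=2.0
0.0010 0.0439 -0.1684 0.0803  n>=2.7
0.0010 0.0661 -0.2040 0.0997  n>=3.4
0.0010 0.0966 -0.2410 0.1219  n>=4.1
0.0010 0.1274 -0.2697 0.1414  n>=4.8
```

send_rows(
  targets="0 0.004 -0.043 0.019;0 0.012 -0.085 0.039;0 0.024 -0.125 0.058;0 0.044 -0.168 0.08;0 0.066 -0.204 0.1;0 0.097 -0.241 0.122;0 0.127 -0.27 0.141;0 0.127 -0.27 0.141",
)

```text
time: 55.52
ee_pos: [0.4587, -0.2949, 0.2978]
ee_rot: [[0.0, 0.936, -0.353], [0.001, -0.353, -0.936], [-1.0, -0.0, -0.001]]
wrist_force: [-0.2, 1.4, 0.9]
finger_gap: 0.0216
```

```bash
python3 -c "
from lamp import *
print(manip.observe()['wrist_force'])
arc(38,31,24,17,10,3,-3.5)"
```

```text
[-0.19928871  1.44169167  0.87098617]
now [ 0.4587 -0.2949  0.2978] -110.7 gap 0.0216 t 55.5
0.0017 0.0037 -0.0389 0.0203  n>=0.7
0.0017 0.0113 -0.0803 0.0398  n>=1.3
0.0018 0.0239 -0.1203 0.0592  n>=2.0
0.0018 0.0412 -0.1586 0.0787  n>=2.6
0.0019 0.0631 -0.1944 0.0981  n>=3.3
0.0019 0.0892 -0.2273 0.1176  n>=4.0
0.0020 0.1169 -0.2548 0.1356  n>=4.6
```

send_rows(
  targets="0 0.004 -0.039 0.02;0 0.011 -0.08 0.04;0 0.024 -0.12 0.059;0 0.041 -0.159 0.079;0 0.063 -0.194 0.098;0 0.089 -0.227 0.118;0 0.117 -0.255 0.136;0 0.117 -0.255 0.136",
)

```text
time: 56.52
ee_pos: [0.56, -0.1985, 0.2975]
ee_rot: [[0.002, 0.348, -0.937], [-0.0, -0.937, -0.348], [-1.0, 0.001, -0.002]]
wrist_force: [1.2, 0.1, 0.2]
finger_gap: 0.0214
```

send_rows(
  targets="0 0 0 0;0 0 0 0;0 0 0 0",
)

```text
time: 56.9
ee_pos: [0.5583, -0.1987, 0.2977]
ee_rot: [[0.0, 0.345, -0.939], [-0.0, -0.939, -0.345], [-1.0, 0.0, -0.0]]
wrist_force: [1.4, -0.3, -0.4]
finger_gap: 0.021
```

```bash
python3 -c "
from lamp import *
print(manip.observe()['wrist_force']);arc(-3.5)"
```

```text
[ 1.39404867 -0.25511497 -0.42755419]
now [ 0.5583 -0.1987  0.2977] -159.8 gap 0.021 t 56.9
0.0013 -0.0044 -0.0018 -0.0009  n>=0.0
```

send_rows(
  targets="0 0 0 0;0 0 0 0;0 0 0 0;0 0 0 0;-0.08 0 0 0;-0.16 0 0 0;-0.24 0 0 0;-0.24 0 0 0",
  gripper=0,
)

```text
time: 57.9
ee_pos: [0.56, -0.1989, 0.4217]
ee_rot: [[0.008, 0.345, -0.939], [-0.004, -0.939, -0.345], [-1.0, 0.007, -0.006]]
wrist_force: [0.1, -0.2, -0.6]
finger_gap: 0.0857
```

send_rows(
  targets="0 0.08 0.06 0;0 0.16 0.12 0;0 0.24 0.18 0;0 0.32 0.24 0;0 0.4 0.3 0;0 0.48 0.36 0;0 0.48 0.36 0;0 0.48 0.36 0",
)

```text
time: 58.9
ee_pos: [0.4721, -0.4849, 0.416]
ee_rot: [[-0.001, 0.345, -0.939], [0.003, -0.939, -0.345], [-1.0, -0.003, 0.0]]
wrist_force: [0.8, 0.4, -0.2]
finger_gap: 0.0876
```

```bash
python3 -c "
from lamp import *
rows()
im=manip.camera('top')
u0,v0=pix('top',[*O,.315]).round().astype(int);print(u0,v0)
g=im[v0-18:v0+18,u0-18:u0+18].max(2);ys,xs=np.where(g<45);u,v=xs.mean()+u0-18,ys.mean()+v0-18
k=onz('top',u,v,.315);w=k[:2]-H;print(len(xs),u,v,k,np.degrees(np.arctan2(w[1],w[0])),np.linalg.norm(w))
# bystanders vs first picture, and stack by scene view
a=cv2.imread('pics/top0.png')[:,:,::-1]
for n,(x0,y0,x1,y1) in dict(bin=(195,145,270,200),bearing=(315,165,348,198),tape=(360,138,412,190),yellow=(320,270,350,300),black=(300,328,328,360)).items():
    print(n,'mean abs diff',np.abs(im[y0:y1,x0:x1].astype(int)-a[y0:y1,x0:x1]).mean().round(1))
s=manip.camera('scene').astype(int);t=np.radians(DY);R=np.array([[np.cos(t),-np.sin(t)],[np.sin(t),np.cos(t)]])
for y in(-.035,0,.035):print([s[tuple(pix('scene',[*(np.array(O)+R@[.02,y]),z]).round().astype(int)[::-1])].tolist() for z in(.06,.1,.14,.165)])
m=(im[225:315,178:300,0]>75);print('bright px on mat',m.sum())"
```

```text
now [ 0.4721 -0.4849  0.416 ] -159.8 gap 0.0876 t 58.9
435 243
68 433.54411764705884 243.1029411764706 [ 0.55749127 -0.19288012  0.315     ] 110.7589343940005 0.1755142788628181
bin mean abs diff 3.6
bearing mean abs diff 4.3
tape mean abs diff 4.1
yellow mean abs diff 4.6
black mean abs diff 3.2
[[113, 88, 61], [111, 87, 60], [112, 88, 59], [112, 90, 63]]
[[112, 89, 61], [113, 90, 62], [111, 87, 60], [109, 86, 58]]
[[113, 90, 61], [115, 91, 62], [114, 90, 61], [115, 91, 64]]
bright px on mat 96
```

send_rows(
  targets="0 0 0 0;0 0 0 0;0 0 0 0;0 0 0 0",
)

```text
time: 59.5
ee_pos: [0.4725, -0.4853, 0.4177]
ee_rot: [[0.0, 0.345, -0.939], [-0.0, -0.939, -0.345], [-1.0, 0.0, 0.0]]
wrist_force: [0.3, -0.4, 0.1]
finger_gap: 0.0867
```

```bash
python3 -c "
from h import *
manip.close_job()"
```

```text
the job is handed in; nothing more can be done
```

I swung the lamp clear, tipped all four cartons by pushing them from the robot's side, and loaded them flat, nearest (oldest) first. Then I swung the lamp back over the mouth and handed the job in at about 60 s.

**Last checks:**
- **Stack:** the scene view showed brown cardboard up to about 0.17 m at three places across the magazine. That means four cartons, lying level.
- **Lamp:** the knob measured at 110.8° about the post, against 110.5–111.2° for exactly over the mouth. Its distance from the post read 175.5 mm instead of 172 mm, which is within pixel error.
- **Bystanders:** the bin, bearing, tape and the yellow and black decoys look unchanged from the first picture.
- **Forces:** the wrist force stayed at about 6 N or below in every reading, and I saw no grip slip.

**Not confirmed by eye:** the 16-picture limit was reached before I could view carton 4 inside the magazine or the returned lamp, so both rest on pixel measurements. In the last frame 96 bright pixels remained in the mat area. I took them for the mat's edge and did not look further.

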